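# Tip the doming block cup-up on its pad

## Task

Get the light wooden doming block ready for work: first clear the steel punch off the black pad and lay it in the blue tool tray, then push the block against the pad's steel front edge and tip it over that edge onto the pad so that its big cup faces up, and push it fully home, square and flush against the pad's wooden back stop. Tip and slide the block, never lift it, and leave everything else where it is.

Things in the scene. Friction and masses are not known exactly. Their poses are not given: they have to be found in the camera images.
- block: light wooden doming block, loose, 90 mm (its x) by 88 mm (its y) by 100 mm high (its z) as it stands at the start, 0.5 to 0.8 kg, too wide to grip. Origin at the centre of the underside it starts on. Its +y face carries the one big round cup (56 mm across, 18 mm deep, centred); at the start that face looks away from the pad, within 25 degrees. Tipping the block over the pad's front edge brings it up
- block_mid (a point): centre of the light wooden block
- block_top (a point): middle of the block's +z face (its top at the start), with three small dark round marks, 20 and 32 mm, that are not the cup; once it is tipped over, this face looks to the back stop
- pad: fixed tipping pad of black rubber, 220 mm (its x) by 124 mm (its y), top 14 mm above the bench; origin at its centre at bench level. Its +y edge, 62 mm from the origin, is an upright steel strip, 14 mm high and flush with the pad's top: the fence that the foot of the block is pushed against and tipped over. Along its other long edge stands the wooden back stop, 220 mm long, top 40 mm above the bench, 16 mm thick, inner face at the pad's y = -62 mm
- punch: steel doming punch lying on the pad, 120 mm long along its x, 0.16 kg: round shank 14 mm thick from -38 to +38 mm, square 22 mm butt at -x, 22 mm ball at +x. Origin at mid-length on its underside, the shank's centre line 11 mm above it
- tray: fixed blue open tool tray, outside 190 mm (its x) by 100 mm (its y) by 36 mm high, walls and floor 5 mm, empty; origin at the centre of its underside. It stands on the bench at the robot's left or right
- blanks_bin: fixed grey bin with copper and brass blanks, 170 by 100 by 36 mm, not used; it stands where the tray does not
- dark_block: small dark hardwood doming block, 60 mm cube, origin at the centre of its underside; a bystander, leave it alone
- bowl: copper bowl, 80 mm across, 35 mm high, origin at the centre of its underside; a bystander, leave it alone
- mallet: hammer lying flat, 220 mm long along its x, wooden handle to its -x, steel head; a bystander, leave it alone
- jar: small amber glass jar with white cap, 44 mm across, 55 mm high, origin at the centre of its underside; a bystander, leave it alone
- wrench: steel wrench lying flat, 160 mm long along its x; a bystander, leave it alone
- discs: low brass cylinder, 44 mm across, 20 mm high, origin at the centre of its underside; a bystander, leave it alone
- can: small can with red label, 56 mm across, 75 mm high, origin at the centre of its underside; a bystander, leave it alone

How it is judged:
On the way, in this order (a step that is already met when the one before it is completed fails the run):
1. the punch lies down in the blue tray (x of punch in the frame of tray between -0.09 and 0.09 m and y of punch in the frame of tray between -0.045 and 0.045 m and z of punch in the frame of tray below 0.03 m and angle between punch's own x axis and vertical between 1.4 and 1.74 rad and linear speed of punch below 0.03 m/s), for 0.2 s.
2. the block has been tipped onto the pad with its big cup up (angle between block's own y axis and vertical below 0.06 rad and x of block_mid in the frame of pad between -0.085 and 0.085 m and z of block_mid in the frame of pad between 0.052 and 0.064 m), for 0.2 s.
At the end, for the whole second after the job is handed in: The punch lies level (0.17 rad) in the blue tray. The block rests flat on the pad, big cup up (within 0.06 rad), its former top face within 6 mm of the back stop and square to it (0.06 rad), its middle within 85 mm of the pad's middle along the stop; all at rest (all of step 1 and all of step 2 and y of block_mid in the frame of pad between -0.03 and 0.03 m and y of block_top in the frame of pad below -0.056 m and angle between the z axis of block and the y axis of pad, either way round below 0.06 rad and linear speed of block below 0.02 m/s); the robot touches nothing.
It fails at once if the block is lifted off (its centre more than 110 mm above the bench) (height (world z) of block_mid above 0.11 m).
It fails at once if a bystander is moved by more than 20 mm (distance of any of dark_block, bowl, mallet, jar, wrench, discs, can from where it was at the start of the episode above 0.02 m).
It also fails if it takes over 64 s, if anything falls off the work surface, if the arm or the gripper's body presses on something with over 40 N, if the wrist force passes 120 N, or if a joint passes its speed limit or range.

## Robot

A 6-joint arm with a two-finger parallel gripper is mounted at the origin on the work surface. World frame = base frame: x ahead of the robot, y to its left, z up, the work surface at z = 0. Lengths are in m, angles in rad, forces in N, time in s.
With the tool pointing down it reaches from about 0.3 to 0.875 m from the base axis. Payload 6.4 kg.
Tool frame: the origin (TCP) lies midway between the tips of the shut fingers; the grasp point (between the pads) lies 19 mm behind it; z points along the fingers, y is the direction in which the jaws open and shut (so a half turn about z gives the same grasp; the last joint's range is limited). The gripper opens to 85 mm and grips with 20 to 120 N. Pads are 22 mm wide; open, the fingers measure 114 mm over their backs; the gripper's body (76 mm by 85 mm) begins 54 mm behind the grasp point. The pads swing forward as they close: fully open they stand 13 mm farther back than shut.
Start: joints at [0.943, 0.181, 1.607, -0, 1.354, -0.206], TCP at [0.235, 0.525, 0.231] pointing down, gripper open.
Joint ranges: [-2.99, 2.99], [-0.89, 2.07], [0.3, 2.58], [-1.14, 4.28], [0, 2.63], [-3.12, 3.12]. Speed limits (rad/s): [2.57, 2.57, 3.01, 3.14, 3.14, 3.14].

## Interface

Orientations are given as a unit quaternion [w, x, y, z].
In Python, from bench import ctrl, optics, ticket gives the robot as it stands. The module is installed in compiled form; this text tells all that it offers.
- The arm moves only by the tool step_arm, never from a script. Its argument "targets" is text: rows parted by semicolons, each of 6 numbers parted by spaces: the shift along the tool's x, y, z in mm, then the turn, a rotation vector about the tool's x, y, z in rad. In form: dx dy dz rx ry rz; .... A call has 1 to 8 rows; each row is the pose to reach, as a shift and turn from the pose commanded when the call began, along the tool's axes at that moment; what a row does not reach only later rows make up. A row lasts 1/8 s, in which the tool goes at most 62.5 mm and 10.7 degrees, less where a joint would pass 70% of its speed; a pose out of reach is approached as far as the arm can. A call with a gripper value outside its range is refused whole. "grip" is the opening in per cent of the stroke, from 0 (shut) to 100 (fully open), set as the call begins (left out, the last holds). The fingers move at their own pace and stop on an object; the grip force is fixed at half the most. Time passes only in rows, so rows that repeat a pose let the fingers close. It gives the time, the measured TCP pose, the force and the opening at its end, in the units of the state.
- ctrl.get_obs(): the state, without advancing time (a new reading comes with each control period).
- optics.camera(name): name is "scene" or "top" or "wrist"; returns a dict with "image" (420x560x3 uint8, red, green, blue), "mtx" (3x3 intrinsics, pixels), "xyz" and "orientation" of the camera in the world. Camera axes: x right, y up, looking along -z (the intrinsics and any distortion apply to the point x, -y, -z); pixel columns grow to the right and rows downward; lengths in m; the calibration is good to about 2 mm. The wrist camera is an equidistant fisheye: a pixel r from the principal point sees the ray r / f radians off the axis. A picture is of the moment at which its call begins. There is no depth.
- ticket.hand_in(): hands the job in, once; it reports no verdict.
The state is a dict: "time_s": time; "q": joint angles; "dq": joint speeds; "joint_efforts": joint torques, N m; "eef_pos": TCP position; "eef_rot": TCP orientation; "wrist_force": force on the tool from outside, world axes, zero at the start; "torque": the same for the moment, N m; "opening": opening from 0.0 (shut) to 1.0 (fully open).
Only numpy, scipy, OpenCV 4.12 (cv2) and the standard library are available. Lean on these libraries where they do the work, as an engineer would, in place of code of your own. Each camera call takes 0.05 s, during which the arm holds its last target.

## Working session

There is one attempt and no reset: what is moved stays moved. The work goes in short steps, Python scripts to look and compute and a tool call to move; the robot and the scene stay as the last step left them, time stands still between calls to the robot, and variables do not carry over. Pictures are saved under pics/ and viewed, and the job is handed in when it is done.

Besides the shell and the picture viewer there is one more tool, called after "Request:" as name(argument=value, ...), one argument or row to a line, values as JSON. step_arm: Moves the arm, as the interface text tells. Its arguments: {"type":"object","properties":{"targets":{"type":"string"},"grip":{"type":"number"}},"required":["targets"]}

```bash
mkdir -p pics; ls; python3 - <<'E'
from bench import ctrl, optics
import cv2, numpy as np
print(ctrl.get_obs())
np.set_printoptions(precision=4,suppress=True)
for n in ["scene","top","wrist"]:
    c=optics.camera(n); cv2.imwrite(f"pics/{n}0.png",c["image"][:,:,::-1]); print(n,c["mtx"].tolist(),c["xyz"],c["orientation"],c.keys())
E
```

```text
pics
{'time_s': 0.0, 'q': array([ 9.42721964e-01,  1.81540960e-01,  1.60799145e+00,  3.72403107e-06,
        1.35379317e+00, -2.06304717e-01]), 'dq': array([-0.00014829, -0.00139848,  0.00108945,  0.00074353,  0.00062235,
        0.00027006]), 'joint_efforts': array([-6.46480039e-04, -4.44891644e+01, -3.51330721e+01, -4.01135321e-04,
        9.48612549e-03,  3.00013403e-05]), 'eef_pos': array([0.23505112, 0.52416897, 0.23039219]), 'eef_rot': array([-3.52748466e-04,  2.09325518e-01,  9.77845630e-01, -7.91415401e-04]), 'wrist_force': array([ 0.20306595, -0.28887961,  0.40397805]), 'torque': array([0.00587482, 0.00728612, 0.03482342]), 'opening': 0.9998068528172227}
scene [[430.6745542087397, 0.0, 274.98250891499987], [0.0, 430.6745542087397, 201.03845224741215], [0.0, 0.0, 1.0]] [ 1.1378 -0.3046  0.7411] [0.7968 0.3376 0.189  0.4642] dict_keys(['image', 'mtx', 'xyz', 'orientation'])
top [[518.1266409457598, 0.0, 281.6722219334567], [0.0, 518.1266409457598, 205.69793598020084], [0.0, 0.0, 1.0]] [0.4882 0.0244 1.3438] [-0.6963 -0.0231  0.0265  0.7169] dict_keys(['image', 'mtx', 'xyz', 'orientation'])
wrist [[325.19226210127806, 0.0, 278.96227750211506], [0.0, 325.19226210127806, 212.70077630963792], [0.0, 0.0, 1.0]] [0.1599 0.5582 0.3731] [ 0.8285 -0.1345 -0.086   0.5368] dict_keys(['image', 'mtx', 'xyz', 'orientation'])
```

View pics/scene0.png

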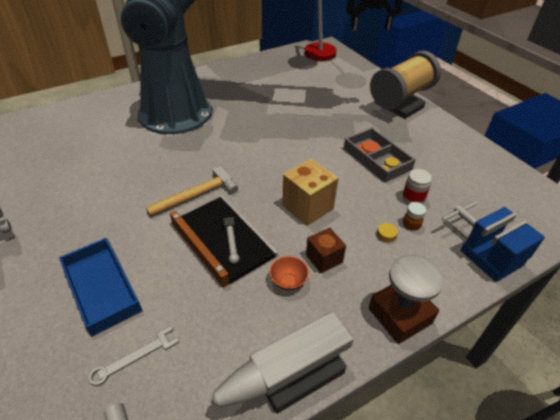

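View pics/top0.png

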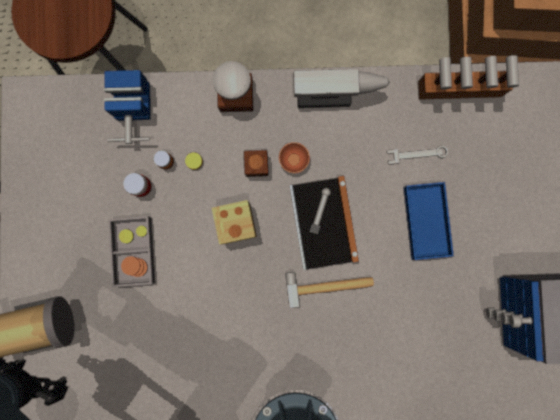

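View pics/wrist0.png

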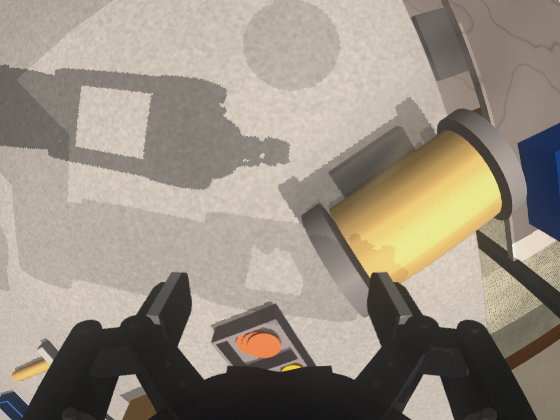

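Scene view: block near (310,190), pad (225,240), tray (98,285). Top view: block (233,222), pad (322,223) with its steel edge at the left (+y) and the wooden stop at the right. The punch is at (320,210), butt end at (315,228), and the tray is at (429,221). I'll zoom in to measure.

```bash
cat > h.py <<'E'
import numpy as np, cv2
from scipy.spatial.transform import Rotation as R
from bench import ctrl, optics
np.set_printoptions(precision=4,suppress=True)
def rot(q): return R.from_quat([q[1],q[2],q[3],q[0]]).as_matrix()
def ray(c,uv,fish=False):
    K=c["mtx"]; x=(uv[0]-K[0][2])/K[0][0]; y=(uv[1]-K[1][2])/K[1][1]
    if fish:
        th=np.hypot(x,y); s=np.sin(th)/th if th>1e-9 else 1; d=np.array([x*s,-y*s,-np.cos(th)])
    else: d=np.array([x,-y,-1.])
    d=rot(c["orientation"])@d; return np.array(c["xyz"]),d/np.linalg.norm(d)
def onz(c,uv,z,fish=False):
    o,d=ray(c,uv,fish); return o+d*(z-o[2])/d[2]
def tri(rays):
    A=0;b=0
    for o,d in rays:
        P=np.eye(3)-np.outer(d,d); A=A+P; b=b+P@o
    p=np.linalg.solve(A,b)
    return p,[np.linalg.norm((np.eye(3)-np.outer(d,d))@(p-o)) for o,d in rays]
def proj(c,p):
    v=rot(c["orientation"]).T@(np.array(p)-c["xyz"]); K=c["mtx"]
    return np.array([K[0][2]+K[0][0]*v[0]/-v[2],K[1][2]+K[1][1]*v[1]/v[2]])
def zoom(c,x0,y0,x1,y1,s,name):
    im=c["image"][y0:y1,x0:x1,::-1]
    im=cv2.resize(im,None,fx=s,fy=s,interpolation=cv2.INTER_CUBIC)
    for x in range((x0//10+1)*10,x1,10):
        cv2.line(im,((x-x0)*s,0),((x-x0)*s,6 if x%50 else 16),(0,255,0),1)
        if x%50==0: cv2.putText(im,str(x),((x-x0)*s,28),0,.4,(0,255,0))
    for y in range((y0//10+1)*10,y1,10):
        cv2.line(im,(0,(y-y0)*s),(6 if y%50 else 16,(y-y0)*s),(0,255,0),1)
        if y%50==0: cv2.putText(im,str(y),(18,(y-y0)*s),0,.4,(0,255,0))
    cv2.imwrite("pics/"+name,im)
def state():
    o=ctrl.get_obs(); print("t",round(o["time_s"],2),"p",o["eef_pos"],"q",o["eef_rot"],"F",o["wrist_force"],"op",round(o["opening"],3)); return o
E
python3 - <<'E'
from h import *
c=optics.camera("top"); zoom(c,200,165,365,280,4,"top_z.png")
s=optics.camera("scene"); zoom(s,160,150,350,290,4,"scene_z.png")
zoom(c,395,170,465,270,5,"top_tray.png")
np.save("c0.npy",np.array([c,s],dtype=object),allow_pickle=True)
E
```

```text
(no output)
```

View pics/top_z.png

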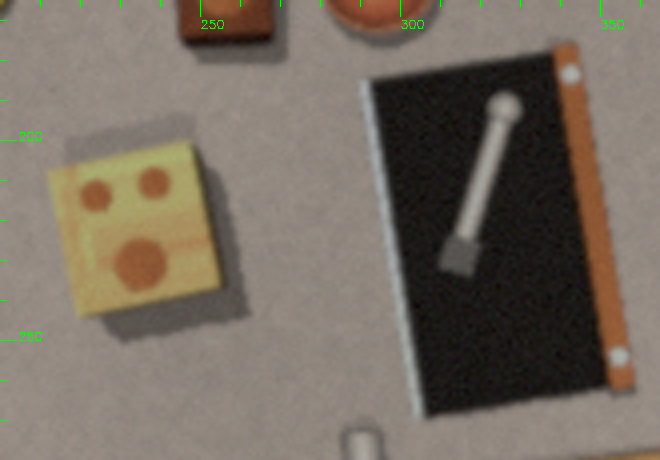

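View pics/scene_z.png

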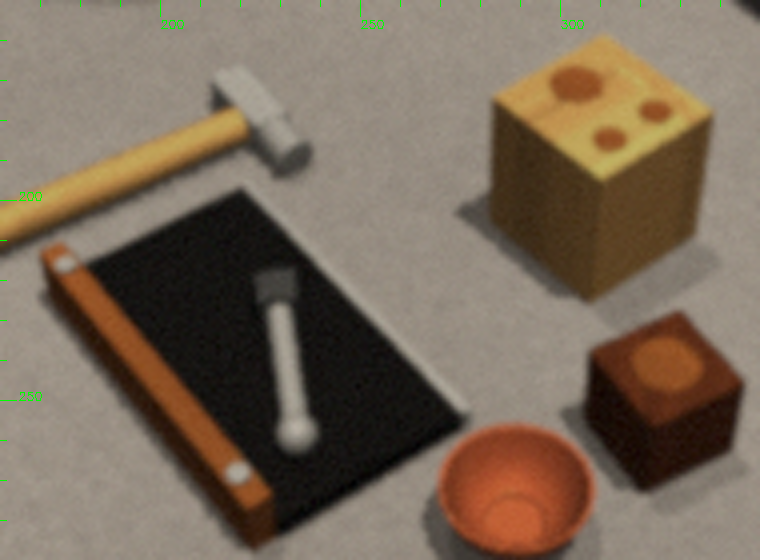

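View pics/top_tray.png

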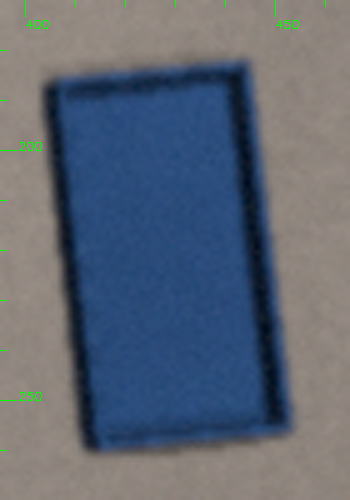

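```bash
cat > m.py <<'E'
from h import *
c,s=np.load("c0.npy",allow_pickle=True)
T=lambda x,y:((x+.5)/4+199.5,(y+.5)/4+164.5)
S=lambda x,y:((x+.5)/4+159.5,(y+.5)/4+149.5)
def t(n,a,b):
    p,r=tri([ray(c,T(*a)),ray(s,S(*b))]); print(n,p,np.array(r)*1e3); return p
e1=t("edge+x",(364,82),(467,413)); e2=t("edge-x",(420,416),(243,188))
bp=[t("b+x-y",(190,142),(602,180)),t("b-x-y",(221,288),(492,98)),t("b-x+y",(80,316),(605,36)),t("b+x+y",(48,172),(712,112))]
ball=t("ball",(505,106),(297,431)); 
butt=t("buttfar",(457,275),(276,268)); butt1=t("buttnear",(463,236),(277,302))
screw1=t("scr1",(570,74),(237,473)); screw2=t("scr2",(619,356),(65,264))
print("edge len",np.linalg.norm(e1-e2)); 
d=(e1-e2)[:2]; d/=np.linalg.norm(d); print("pad x dir",d,np.arctan2(d[1],d[0]))
sd=(screw1-screw2)[:2];print("stop dir",np.arctan2(sd[1],sd[0]))
for a,b in zip(bp,bp[1:]+bp[:1]): v=a-b; print("side",np.linalg.norm(v),np.arctan2(v[1],v[0]))
print("block mid",np.mean(bp,0))
K=lambda x,y:((x+.5)/5+394.5,(y+.5)/5+169.5)
tr=[onz(c,K(*q),.036) for q in [(45,82),(248,64),(290,430),(88,450)]]
print("tray",np.mean(tr,0)); 
for a,b in zip(tr,tr[1:]+tr[:1]): v=a-b; print(np.linalg.norm(v),np.arctan2(v[1],v[0]))
E
python3 m.py
```

```text
edge+x [ 0.6356 -0.0057  0.0107] [2.635 2.635]
edge-x [ 0.4191 -0.0365  0.0115] [0.8799 0.8799]
b+x-y [0.5927 0.1021 0.0985] [2.4605 2.4605]
b-x-y [0.5042 0.0856 0.097 ] [2.2116 2.2116]
b-x+y [0.4903 0.1708 0.099 ] [2.8125 2.8125]
b+x+y [0.5768 0.1874 0.0987] [1.8552 1.8552]
ball [ 0.6152 -0.0954  0.0284] [1.7893 1.7893]
buttfar [ 0.5093 -0.0589  0.0352] [3.8581 3.8581]
buttnear [ 0.5326 -0.0663  0.0332] [0.9468 0.9468]
scr1 [ 0.6331 -0.1364  0.0401] [1.5172 1.5172]
scr2 [ 0.4545 -0.1603  0.0403] [1.6866 1.6866]
edge len 0.21867869378454097
pad x dir [0.9901 0.1406] 0.14103870197006818
stop dir 0.1328445442714804
side 0.09009778845728343 0.1844808915629416
side 0.08632697083039188 -1.4090144746698092
side 0.08812086815648344 -2.951729002364715
side 0.08675473531933556 1.7553679298891323
block mid [0.541  0.1365 0.0983]
tray [ 0.5312 -0.3522  0.036 ]
0.10383221246911963 1.630713448233658
0.18601539435789893 0.06280900472131107
0.10242398348114391 -1.502135928559439
0.1869202989018074 -3.0712426722352175
```

Block ≈(0.541,0.137), yaw 0.18. Pad ≈(0.536,-0.083), yaw 0.137, with the steel edge 219 mm long (given as 220). Punch ≈(0.5685,-0.079), angle -0.33. Tray ≈(0.531,-0.352), yaw 0.066. Sizes and heights agree with the text to within 2–3 mm. Next I move above the punch.

Request:
step_arm(
  targets="-551 -413 60 0 0 -0.09; -551 -413 60 0 0 -0.09; -551 -413 60 0 0 -0.09; -551 -413 60 0 0 -0.09; -551 -413 60 0 0 -0.09; -551 -413 60 0 0 -0.09; -551 -413 60 0 0 -0.09; -551 -413 60 0 0 -0.09",
  grip=55,
)

```text
time_s: 1.25
eef_pos: [0.4775, 0.0869, 0.188]
eef_rot: [0.0, 0.165, 0.986, 0.0]
wrist_force: [1.5, 0.2, 0.8]
opening: 0.548
```

```bash
cat >> h.py <<'E'
def go(p,Rt=None):
    o=state(); M=rot(o["eef_rot"]); d=M.T@(np.array(p)-o["eef_pos"])*1e3
    r=np.zeros(3) if Rt is None else R.from_matrix(M.T@Rt).as_rotvec()
    print("shift mm",d.round(1),"turn",r.round(3)); return d,r
def frame(yang,tilt=0,about=None):
    "tool down with tool y at world yaw yang; then rotate about world-horizontal axis yaw 'about' by tilt"
    y=np.array([np.cos(yang),np.sin(yang),0]); z=np.array([0,0,-1.]); x=np.cross(y,z)
    M=np.stack([x,y,z],1)
    if about is not None: M=R.from_rotvec(tilt*np.array([np.cos(about),np.sin(about),0])).as_matrix()@M
    return M
E
python3 -c "
from h import *
go([.5685,-.0786,.13],frame(1.24))"
```

```text
t 1.25 p [0.4775 0.0869 0.188 ] q [0.0004 0.1652 0.9863 0.0001] F [1.4623 0.1649 0.7841] op 0.548
shift mm [-139.9 -126.9   58.1] turn [ 0.     0.001 -0.001]
```

Request:
step_arm(
  targets="-140 -127 58 0 0 0; -140 -127 58 0 0 0; -140 -127 58 0 0 0; -140 -127 58 0 0 0; -140 -127 58 0 0 0; -140 -127 58 0 0 0",
)

```text
time_s: 2.0
eef_pos: [0.5674, -0.0755, 0.1303]
eef_rot: [0.0, 0.165, 0.986, 0.0]
wrist_force: [0.6, 0.1, 0.8]
opening: 0.548
```

```bash
python3 - <<'E'
from h import *
state()
w=optics.camera("wrist"); cv2.imwrite("pics/w1.png",w["image"][:,:,::-1])
np.save("w1.npy",np.array([w],dtype=object),allow_pickle=True)
E
```

```text
t 2.0 p [ 0.5674 -0.0755  0.1303] q [0.     0.1645 0.9864 0.0001] F [0.6431 0.0991 0.7533] op 0.548
```

View pics/w1.png

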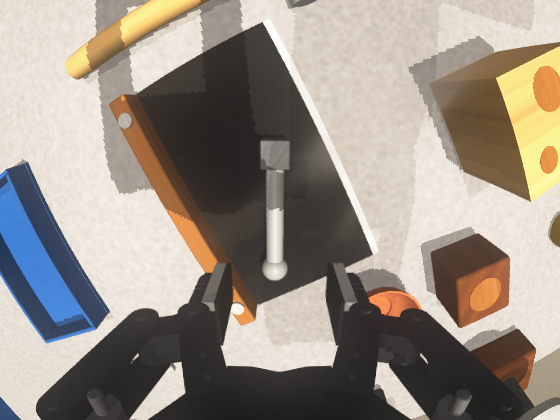

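The wrist view is upright. The punch runs from its butt at (275,141–168) to the ball at (275,269), midway between the fingers and aligned with them.

```bash
python3 - <<'E'
from h import *
w=np.load("w1.npy",allow_pickle=True)[0]; c,s=np.load("c0.npy",allow_pickle=True)
b=onz(w,(275,269),.025,True); f=onz(w,(275,141),.036,True); n=onz(w,(276,168),.036,True)
print(b,f,n,np.arctan2(*(b-n)[[1,0]]))
T=lambda x,y:((x+.5)/4+199.5,(y+.5)/4+164.5)
print(tri([ray(w,(275,269),True),ray(c,T(505,107))]),tri([ray(w,(275,141),True),ray(c,T(457,275))]),tri([ray(w,(276,168),True),ray(c,T(462,236))]))
u=(b-f)/np.linalg.norm(b-f); m=f+60*u*1e-3; print("mid",m, np.linalg.norm(b-f))
for t in ([.5685,-.0786,.018],): go(t,frame(1.24))
e=[onz(w,p,.014,True) for p in [(376,252),(266,22)]]; print("edge",e)
E
```

```text
[ 0.6145 -0.0951  0.025 ] [ 0.511  -0.0591  0.036 ] [ 0.5302 -0.0649  0.036 ] -0.34376978637271427
(array([ 0.6144, -0.0962,  0.0249]), [np.float64(0.0011203169669724334), np.float64(0.0011203169669724321)]) (array([ 0.5066, -0.0578,  0.0875]), [np.float64(0.0011003102062657315), np.float64(0.001100310206265765)]) (array([ 0.5326, -0.0666,  0.0222]), [np.float64(0.0006891193877579233), np.float64(0.0006891193877578909)])
mid [ 0.5674 -0.0787  0.03  ] 0.11022518157992628
t 2.05 p [ 0.5675 -0.0753  0.1305] q [0.0003 0.1643 0.9864 0.0001] F [ 0.184 -1.051 -0.12 ] op 0.55
shift mm [ -1.9  -2.8 112.5] turn [0.    0.    0.001]
edge [array([ 0.6348, -0.0054,  0.014 ]), array([ 0.4194, -0.0353,  0.014 ])]
```

Request:
step_arm(
  targets="0 -1 60 0 0 0; 0 -1 90 0 0 0; -1 -2 105 0 0 0; -1 -2 111 0 0 0; -1 -2 111 0 0 0",
)

```text
time_s: 2.68
eef_pos: [0.5688, -0.079, 0.0199]
eef_rot: [0.001, 0.165, 0.986, -0.0]
wrist_force: [0.7, -0.9, 0.1]
opening: 0.551
```

Request:
step_arm(
  targets="0 0 0 0 0 0; 0 0 0 0 0 0; 0 0 0 0 0 0; 0 0 0 0 0 0; 0 0 0 0 0 0; 0 0 0 0 0 0",
  grip=0,
)

```text
time_s: 3.42
eef_pos: [0.569, -0.0793, 0.0201]
eef_rot: [0.001, 0.165, 0.986, -0.0]
wrist_force: [-1.4, 1.5, 5.9]
opening: 0.135
```

Request:
step_arm(
  targets="0 0 -30 0 0 0; 0 0 -80 0 0 0; 0 0 -110 0 0 0; 0 0 -110 0 0 0",
)

```text
time_s: 3.92
eef_pos: [0.5699, -0.0797, 0.1317]
eef_rot: [0.003, 0.165, 0.986, -0.001]
wrist_force: [-0.5, -0.4, -1.7]
opening: 0.138
```

```bash
python3 - <<'E'
from h import *
go([.531,-.352,.13],frame(np.pi/2+.066))
w=optics.camera("wrist"); cv2.imwrite("pics/w2.png",w["image"][:,:,::-1])
E
```

```text
t 3.92 p [ 0.5699 -0.0797  0.1317] q [ 0.0028  0.1651  0.9863 -0.0005] F [-0.5359 -0.4049 -1.7203] op 0.138
shift mm [ -51.9 -270.1    2. ] turn [-0.001  0.006 -0.398]
```

View pics/w2.png

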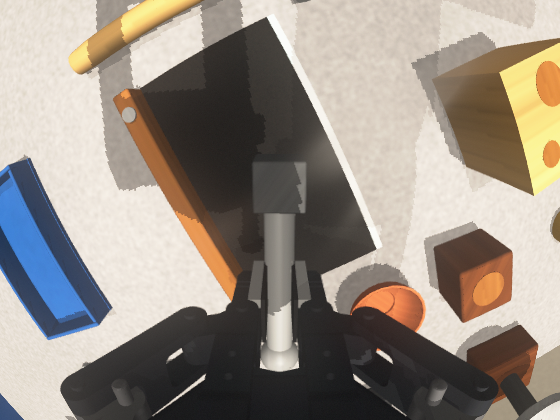

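The punch is held level in the jaws, butt at (280,187) and ball at (280,357). Next it goes over the tray.

Request:
step_arm(
  targets="-52 -270 2 0 0 -0.398; -52 -270 2 0 0 -0.398; -52 -270 2 0 0 -0.398; -52 -270 2 0 0 -0.398; -52 -270 2 0 0 -0.398; -52 -270 2 0 0 -0.398; -52 -270 2 0 0 -0.398; -52 -270 2 0 0 -0.398",
)

```text
time_s: 4.97
eef_pos: [0.5292, -0.3495, 0.126]
eef_rot: [-0.001, -0.034, 0.999, 0.001]
wrist_force: [-0.2, -0.8, -0.9]
opening: 0.131
```

```bash
python3 - <<'E'
from h import *
go([.531,-.352,.013],frame(np.pi/2+.066))
w=optics.camera("wrist"); cv2.imwrite("pics/w3.png",w["image"][:,:,::-1])
E
```

```text
t 4.97 p [ 0.5292 -0.3495  0.126 ] q [-0.0006 -0.0339  0.9994  0.0007] F [-0.201  -0.7991 -0.8951] op 0.131
shift mm [ -1.8  -2.8 112.9] turn [ 0.002 -0.001  0.002]
```

View pics/w3.png

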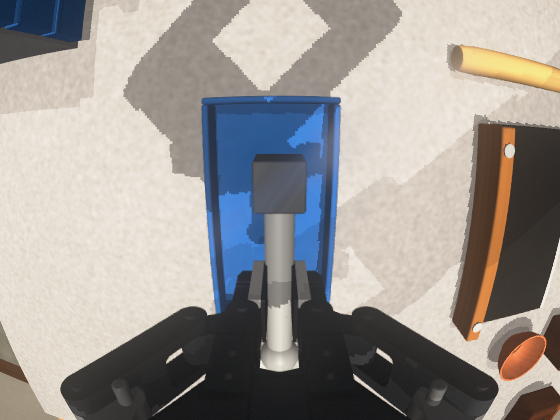

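Request:
step_arm(
  targets="0 -1 50 0 0 0; -1 -1 80 0 0 0; -1 -1 100 0 0 0; -1 -1 110 0 0 0; -1 -1 110 0 0 0; -1 -1 110 0 0 0",
)

```text
time_s: 5.78
eef_pos: [0.5312, -0.3529, 0.0183]
eef_rot: [0.001, -0.033, 0.999, -0.001]
wrist_force: [0.6, -0.9, -1.1]
opening: 0.133
```

Request:
step_arm(
  targets="0 0 0 0 0 0; 0 0 0 0 0 0; 0 0 0 0 0 0; 0 0 0 0 0 0",
  grip=32,
)

```text
time_s: 6.28
eef_pos: [0.5303, -0.3522, 0.017]
eef_rot: [0.0, -0.033, 0.999, -0.0]
wrist_force: [0.2, 0.2, 1.5]
opening: 0.318
```

Request:
step_arm(
  targets="0 0 -40 0 0 0; 0 0 -100 0 0 0; 0 0 -150 0 0 0; 0 0 -150 0 0 0",
)

```text
time_s: 6.78
eef_pos: [0.5329, -0.3545, 0.1729]
eef_rot: [0.004, -0.033, 0.999, -0.004]
wrist_force: [0.4, -0.5, -0.6]
opening: 0.321
```

```bash
python3 - <<'E'
from h import *
state()
w=optics.camera("wrist"); cv2.imwrite("pics/w4.png",w["image"][:,:,::-1])
E
```

```text
t 6.78 p [ 0.5329 -0.3545  0.1729] q [ 0.0036 -0.0332  0.9994 -0.0038] F [ 0.4495 -0.4634 -0.6295] op 0.321
```

View pics/w4.png

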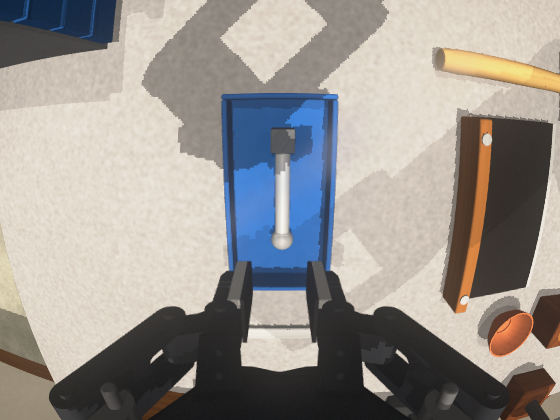

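The punch lies in the tray: butt at (283,140), ball at (282,240), clear of the walls. Now I move over and behind the block (its +y side).

```bash
python3 - <<'E'
from h import *
go([.518,.27,.26],frame(.14))
E
```

```text
t 6.83 p [ 0.5314 -0.3532  0.1696] q [ 0.0018 -0.0331  0.9994 -0.0019] F [ 0.3069  0.0224 -0.3498] op 0.321
shift mm [-28.2 622.4 -92.7] turn [-0.001  0.006  1.497]
```

Request:
step_arm(
  targets="0 20 -60 0 0 0.1; -28 622 -93 0 0 1.497; -28 622 -93 0 0 1.497; -28 622 -93 0 0 1.497; -28 622 -93 0 0 1.497; -28 622 -93 0 0 1.497; -28 622 -93 0 0 1.497; -28 622 -93 0 0 1.497",
  grip=15,
)

```text
time_s: 7.82
eef_pos: [0.5206, 0.0814, 0.2474]
eef_rot: [-0.001, 0.596, 0.803, -0.001]
wrist_force: [1.8, -0.3, 0.6]
opening: 0.149
```

```bash
python3 - <<'E'
from h import *
go([.518,.27,.26],frame(.14))
E
```

```text
t 7.83 p [0.5206 0.0814 0.2474] q [-0.0013  0.596   0.8029 -0.0008] F [ 1.7713 -0.2801  0.5917] op 0.149
shift mm [181.3  52.1 -12.6] turn [-0.003 -0.001  0.154]
```

Request:
step_arm(
  targets="181 52 -13 0 0 0.154; 181 52 -13 0 0 0.154; 181 52 -13 0 0 0.154; 181 52 -13 0 0 0.154; 181 52 -13 0 0 0.154; 181 52 -13 0 0 0.154",
)

```text
time_s: 8.57
eef_pos: [0.5181, 0.2663, 0.2612]
eef_rot: [-0.0, 0.655, 0.756, -0.001]
wrist_force: [0.7, -0.1, 0.6]
opening: 0.151
```

```bash
python3 - <<'E'
from h import *
go([.518,.25,.12],frame(.14,-.65,.14))
print(ctrl.get_obs()["q"])
w=optics.camera("wrist"); cv2.imwrite("pics/w5.png",w["image"][:,:,::-1])
E
```

```text
t 8.57 p [0.5181 0.2663 0.2612] q [-0.0004  0.6546  0.756  -0.0009] F [ 0.6523 -0.0884  0.5756] op 0.151
shift mm [-16.1  -2.1 141.2] turn [-0.001 -0.649  0.004]
[ 0.2714  0.1749  1.5527 -0.0004  1.4158  0.1279]
```

View pics/w5.png

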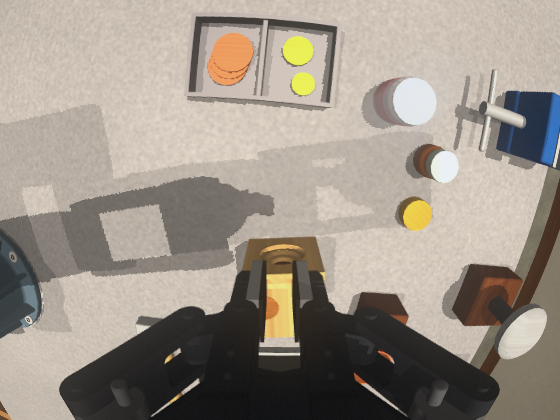

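The view shows the bin and bystanders well away, with the block's cup rim visible at (283,250) below the fingers. I tilt the tool in place first.

Request:
step_arm(
  targets="0 0 0 0 -0.15 0; 0 0 0 0 -0.3 0; 0 0 0 0 -0.45 0; 0 0 0 0 -0.6 0; 0 0 0 0 -0.65 0; 0 0 0 0 -0.65 0; 0 0 0 0 -0.65 0; 0 0 0 0 -0.65 0",
)

```text
time_s: 9.62
eef_pos: [0.5187, 0.267, 0.263]
eef_rot: [0.241, 0.621, 0.716, -0.208]
wrist_force: [-0.1, 0.2, -0.4]
opening: 0.147
```

```bash
python3 - <<'E'
from h import *
print(ctrl.get_obs()["q"])
go([.518,.25,.06],frame(.14,-.65,.14))
w=optics.camera("wrist"); cv2.imwrite("pics/w6.png",w["image"][:,:,::-1])
w=optics.camera("scene"); cv2.imwrite("pics/s6.png",w["image"][:,:,::-1])
E
```

```text
[ 0.5741  0.4175  1.3757 -0.5835  1.6402  0.4771]
t 9.62 p [0.5187 0.267  0.263 ] q [ 0.2414  0.6205  0.7165 -0.2082] F [-0.1157  0.1898 -0.4496] op 0.147
shift mm [109.4  -3.3 171.9] turn [ 0.003 -0.001  0.002]
```

View pics/w6.png

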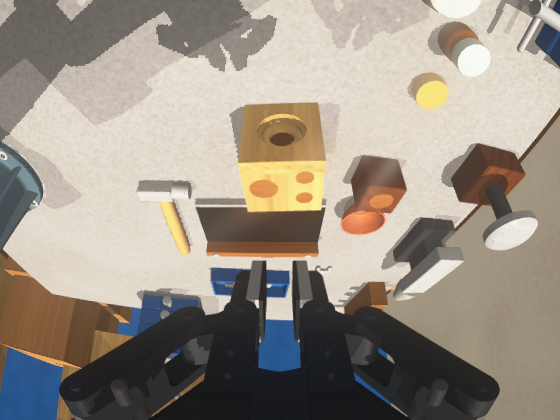

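View pics/s6.png

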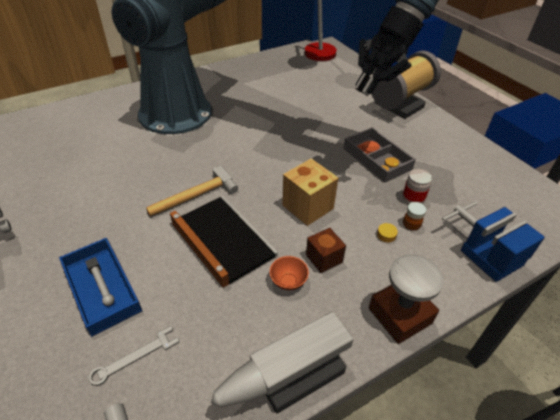

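Tilting works. The wrist view shows the cup on the face towards the gripper at (282,133), three marks on the top face, and an empty path. Now I descend to cup height.

```bash
python3 - <<'E'
from h import *
w=optics.camera("wrist"); 
o,d=ray(w,(282,133),True)
Y=np.array([-.179,.984,0]); P=np.array([.533,.18,.05]); t=((P-o)@Y)/(d@Y); print("cup",o+t*d)
go([.528,.235,.06],frame(.14,-.65,.14))
E
```

```text
cup [0.5336 0.1801 0.0569]
t 9.78 p [0.5184 0.2674 0.2628] q [ 0.2415  0.6202  0.7167 -0.2084] F [-0.4751 -0.3282  0.0541] op 0.151
shift mm [ 96.    4.6 181.7] turn [ 0.003 -0.001  0.003]
```

Request:
step_arm(
  targets="48 2 91 0 0 0; 96 5 182 0 0 0; 96 5 182 0 0 0; 96 5 182 0 0 0; 96 5 182 0 0 0; 96 5 182 0 0 0; 96 5 182 0 0 0",
)

```text
time_s: 10.65
eef_pos: [0.5295, 0.2364, 0.0619]
eef_rot: [0.242, 0.62, 0.717, -0.207]
wrist_force: [-0.5, -0.2, 0.1]
opening: 0.15
```

```bash
python3 - <<'E'
from h import *
go([.533,.19,.05],frame(.14,-.65,.14))
w=optics.camera("wrist"); cv2.imwrite("pics/w7.png",w["image"][:,:,::-1])
w=optics.camera("scene"); cv2.imwrite("pics/s7.png",w["image"][:,:,::-1])
E
```

```text
t 10.65 p [0.5295 0.2364 0.0619] q [ 0.2424  0.6202  0.7169 -0.2067] F [-0.549  -0.1565  0.0788] op 0.15
shift mm [-29.8  -3.4  37.5] turn [ 0.007 -0.002  0.002]
```

View pics/w7.png

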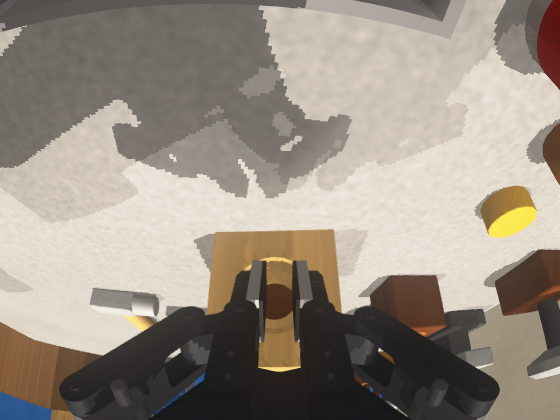

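View pics/s7.png

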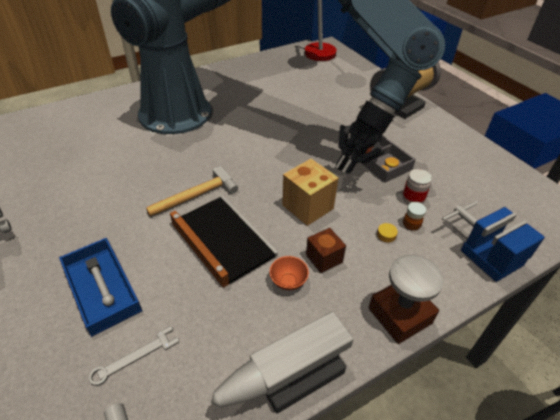

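Fingers are centred on the cup (275,295). Now I move into it and begin the push.

Request:
step_arm(
  targets="-10 0 15 0 0 0; -19 0 22 0 0 0; -27 0 29 0 0 0; -35 0 36 0 0 0; -43 0 43 0 0 0; -43 0 43 0 0 0",
)

```text
time_s: 11.5
eef_pos: [0.5367, 0.1747, 0.051]
eef_rot: [0.241, 0.62, 0.717, -0.209]
wrist_force: [0.8, -0.0, 0.1]
opening: 0.151
```

```bash
python3 - <<'E'
from h import *
state()
w=optics.camera("wrist"); cv2.imwrite("pics/w8.png",w["image"][:,:,::-1])
c=optics.camera("top"); zoom(c,180,160,360,280,4,"t8.png")
E
```

```text
t 11.5 p [0.5367 0.1747 0.051 ] q [ 0.2414  0.62    0.7167 -0.2091] F [ 0.7907 -0.0389  0.1478] op 0.151
```

View pics/t8.png

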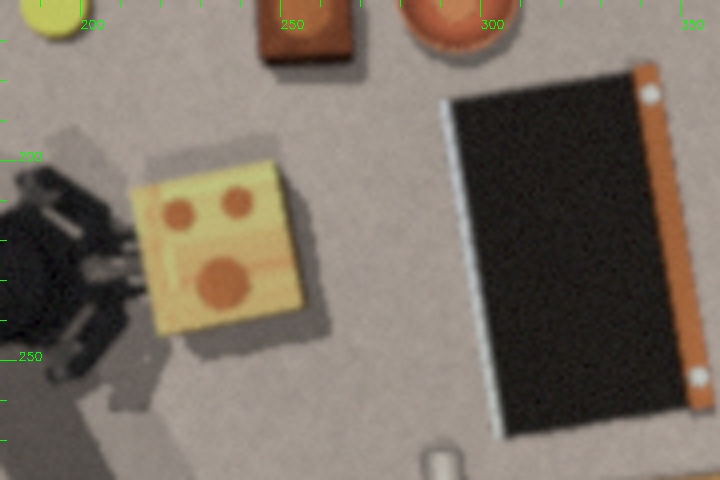

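View pics/w8.png

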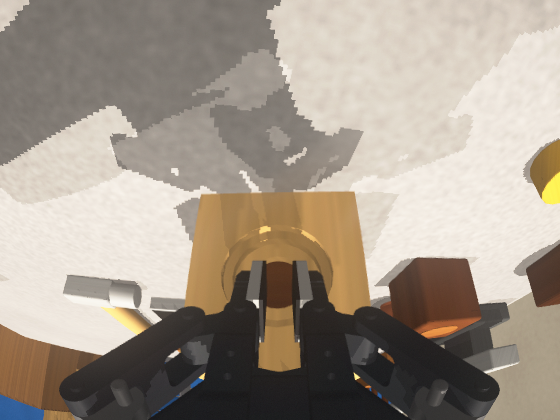

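No contact yet; the tips are just entering the cup and the block hasn't moved. Next is a 100 mm slide towards the fence.

Request:
step_arm(
  targets="-8 0 6 0 0 0; -16 0 12 0 0 0; -26 0 20 0 0 0; -36 0 27 0 0 0; -47 0 36 0 0 0; -58 0 44 0 0 0; -69 0 53 0 0 0; -80 0 61 0 0 0",
)

```text
time_s: 12.6
eef_pos: [0.5513, 0.075, 0.0509]
eef_rot: [0.242, 0.62, 0.717, -0.209]
wrist_force: [0.6, 3.1, -1.6]
opening: 0.151
```

```bash
python3 - <<'E'
from h import *
state()
c=optics.camera("top"); zoom(c,180,160,360,280,4,"t9.png")
E
```

```text
t 12.6 p [0.5513 0.075  0.0509] q [ 0.2415  0.6197  0.7169 -0.2089] F [ 0.5945  3.0606 -1.6137] op 0.151
```

View pics/t9.png

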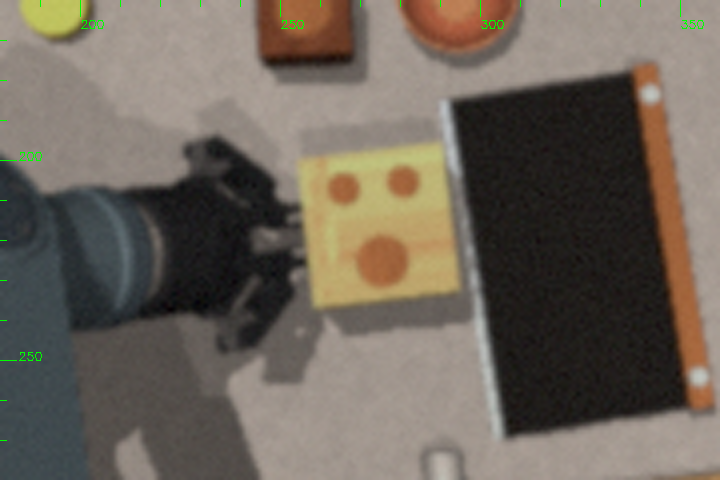

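```bash
cat >> h.py <<'E'
PO=np.array([.5355,-.0825]); PA=.138
def pad(p):
    v=np.array(p)[:2]-PO; return np.array([np.cos(PA)*v[0]+np.sin(PA)*v[1],-np.sin(PA)*v[0]+np.cos(PA)*v[1]])
E
python3 - <<'E'
from h import *
c,_=np.load("c0.npy",allow_pickle=True)
T=lambda x,y:((x+.5)/4+179.5,(y+.5)/4+159.5)
P=[onz(c,T(*q),.1) for q in [(443,142),(459,292),(314,306),(300,158)]]
for p in P: print(pad(p))
o=state(); print(pad(o["eef_pos"]))
E
```

```text
[0.075  0.0683]
[-0.0156  0.074 ]
[-0.0094  0.161 ]
[0.0797 0.1548]
t 12.65 p [0.5514 0.0734 0.051 ] q [ 0.2416  0.6199  0.7165 -0.2096] F [ 1.0768 -1.6979 -0.7346] op 0.151
[0.0372 0.1523]
```

Gap to the fence is now 6 to 12 mm (about 0.06 rad skew), so I press on gently to square it up.

Request:
step_arm(
  targets="-3 0 2 0 0 0; -6 0 5 0 0 0; -9 0 7 0 0 0; -11 0 9 0 0 0",
)

```text
time_s: 13.15
eef_pos: [0.5533, 0.0661, 0.0514]
eef_rot: [0.241, 0.62, 0.718, -0.206]
wrist_force: [-14.4, 30.8, 18.0]
opening: 0.151
```

```bash
python3 - <<'E'
from h import *
state()
c=optics.camera("top"); zoom(c,180,160,360,280,4,"t10.png")
s=optics.camera("scene"); zoom(s,180,130,370,270,4,"s10.png")
E
```

```text
t 13.15 p [0.5533 0.0661 0.0514] q [ 0.2409  0.6199  0.7177 -0.2062] F [-14.3737  30.7685  18.0348] op 0.151
```

View pics/t10.png

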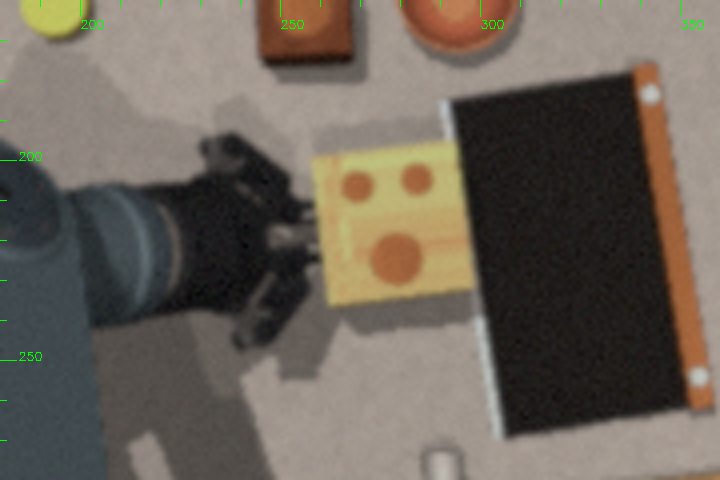

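View pics/s10.png

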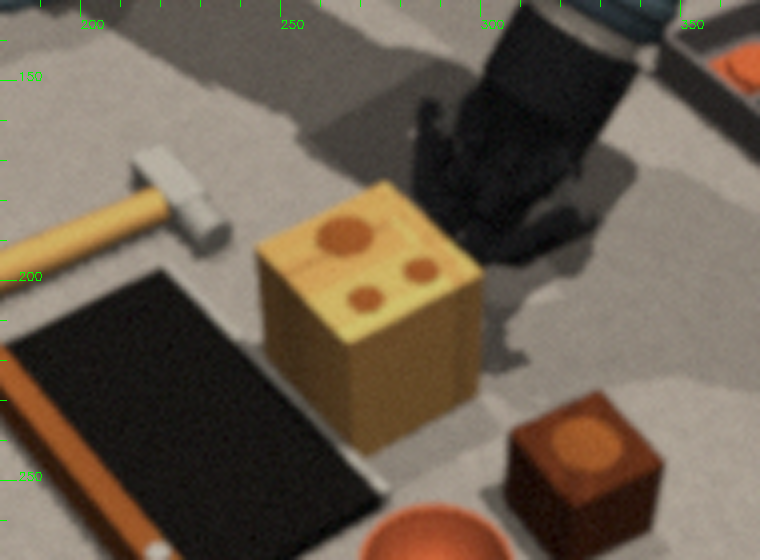

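Block is at the fence; force (−14, 31, 18) N shows the finger pair seating low in the cup and pressing down. I'll back off, shut the fingers to make them narrower, and hook them under the cup's upper rim.

Request:
step_arm(
  targets="3 0 -12 0 0 0; 3 0 -12 0 0 0; 3 0 -12 0 0 0; 3 0 -12 0 0 0",
  grip=0,
)

```text
time_s: 13.75
eef_pos: [0.552, 0.0712, 0.0579]
eef_rot: [0.241, 0.62, 0.717, -0.209]
wrist_force: [0.1, 3.2, 0.3]
opening: -0.003
```

```bash
python3 - <<'E'
from h import *
o=state(); print(pad(o["eef_pos"]))
c=optics.camera("top"); zoom(c,180,160,360,280,4,"t11.png")
T=lambda x,y:((x+.5)/4+179.5,(y+.5)/4+159.5)
P=[onz(c,T(*q),.1) for q in [(457,140),(474,289),(328,304),(313,157)]]
for p in P: print(pad(p))
E
```

```text
t 13.75 p [0.552  0.0712 0.0579] q [ 0.2415  0.6198  0.7169 -0.2089] F [0.0881 3.1928 0.3461] op -0.003
[0.0374 0.1499]
[0.0748 0.0598]
[-0.0153  0.0648]
[-0.0096  0.1526]
[0.079 0.147]
```

View pics/t11.png

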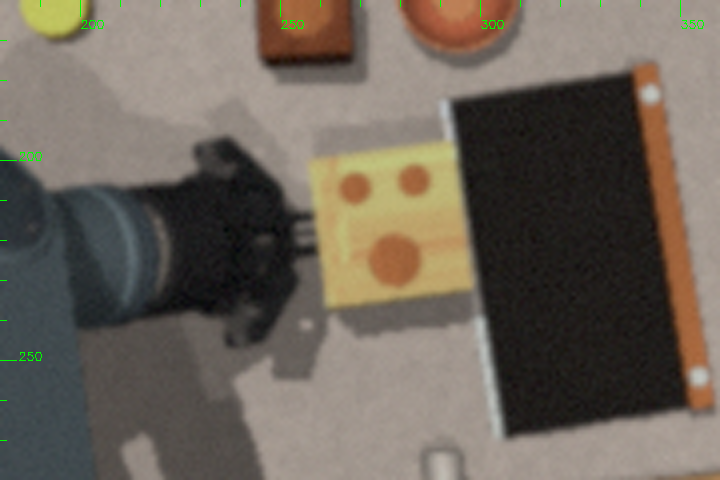

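Request:
step_arm(
  targets="0 -5 5 0 0 0; 0 -5 10 0 0 0; -2 -5 14 0 0 0; -5 -5 16 0 0 0; -7 -5 17 0 0 0",
)

```text
time_s: 14.42
eef_pos: [0.5487, 0.0595, 0.0495]
eef_rot: [0.24, 0.621, 0.717, -0.206]
wrist_force: [-17.2, 37.1, 21.6]
opening: 0.002
```

```bash
python3 - <<'E'
from h import *
o=state(); print(pad(o["eef_pos"]))
c=optics.camera("top"); zoom(c,180,160,360,280,4,"t12.png")
s=optics.camera("scene"); zoom(s,180,130,370,270,4,"s12.png")
E
```

```text
t 14.43 p [0.5487 0.0595 0.0495] q [ 0.2402  0.6206  0.7174 -0.2061] F [-17.2481  37.0955  21.5776] op 0.002
[0.0326 0.1389]
```

View pics/t12.png

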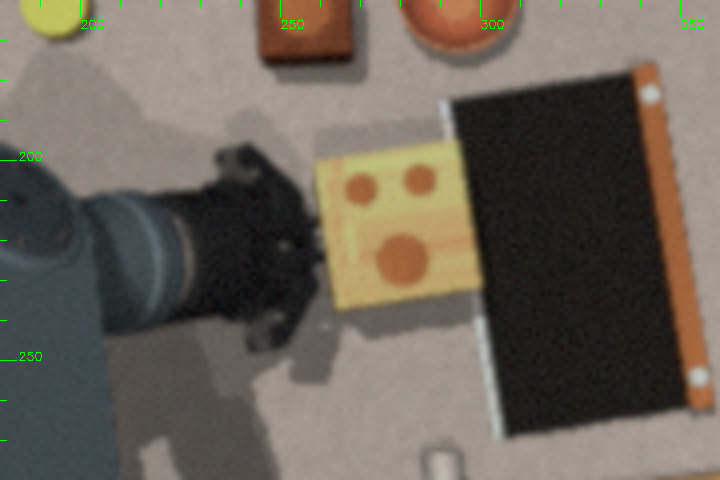

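View pics/s12.png

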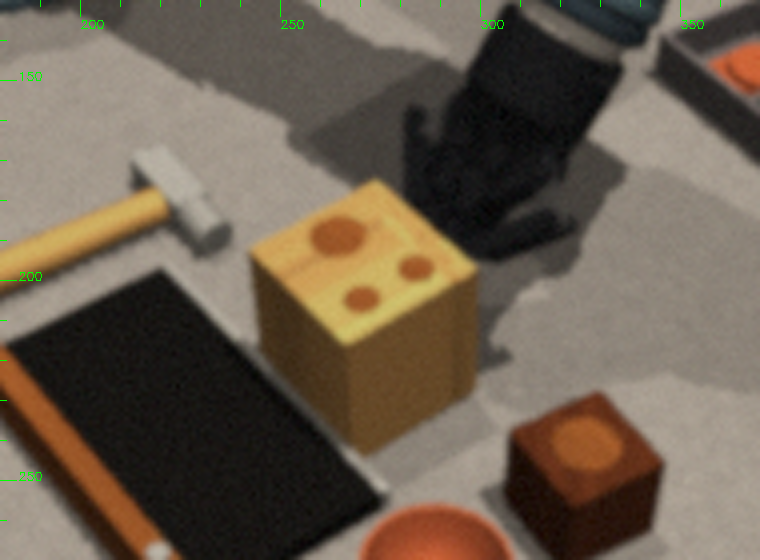

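The block is now square against the fence, but I'm pressing axially at 37 N. I ease off and start the tipping arc around the fence top.

Request:
step_arm(
  targets="4 0 -4 0 0 0; -3 0 -6 0 0 0; -10 0 -9 0 0 0; -17 0 -11 0 0 0; -24 0 -12 0 0 0; -24 0 -12 0 0 0",
)

```text
time_s: 15.28
eef_pos: [0.5512, 0.0425, 0.0734]
eef_rot: [0.242, 0.62, 0.717, -0.209]
wrist_force: [-0.3, 1.8, -0.4]
opening: -0.002
```

```bash
python3 - <<'E'
from h import *
o=state(); print(pad(o["eef_pos"]))
w=optics.camera("wrist"); cv2.imwrite("pics/w13.png",w["image"][:,:,::-1])
s=optics.camera("scene"); zoom(s,180,130,370,270,4,"s13.png")
E
```

```text
t 15.28 p [0.5512 0.0425 0.0734] q [ 0.2417  0.6201  0.7165 -0.209 ] F [-0.3433  1.8219 -0.4386] op -0.002
[0.0327 0.1216]
```

View pics/s13.png

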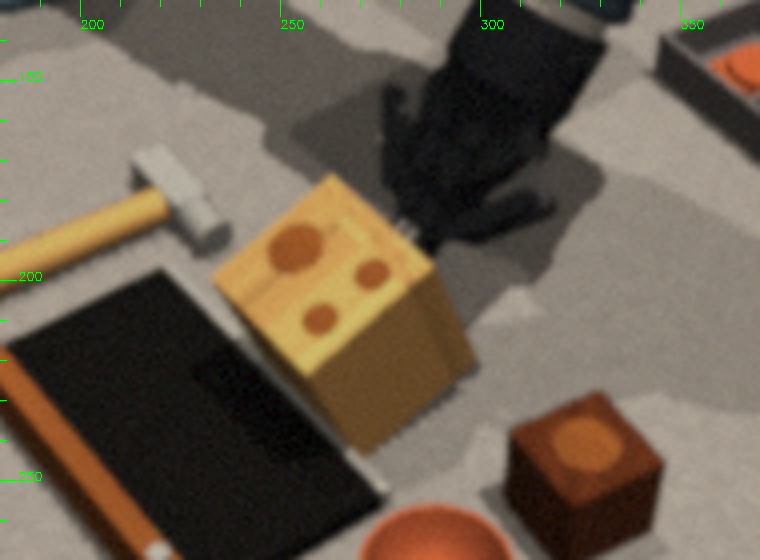

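View pics/w13.png

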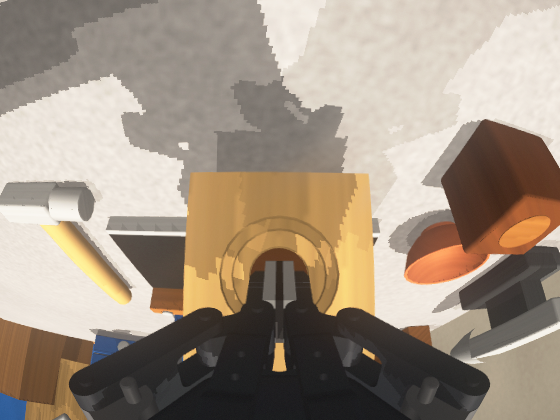

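It tips cleanly, about 20° and square to the edge, with light forces. I continue along the arc.

Request:
step_arm(
  targets="-7 0 0 0 0 0; -15 0 -1 0 0 0; -22 0 0 0 0 0; -29 0 1 0 0 0; -29 0 1 0 0 0",
)

```text
time_s: 16.0
eef_pos: [0.5549, 0.0193, 0.0904]
eef_rot: [0.242, 0.62, 0.717, -0.209]
wrist_force: [-0.4, -0.4, 0.6]
opening: 0.002
```

```bash
python3 - <<'E'
from h import *
o=state(); print(pad(o["eef_pos"]))
s=optics.camera("scene"); zoom(s,180,130,370,270,4,"s14.png")
E
```

```text
t 16.0 p [0.5549 0.0193 0.0904] q [ 0.242   0.62    0.7166 -0.2087] F [-0.4003 -0.3971  0.6179] op 0.002
[0.0332 0.0981]
```

View pics/s14.png

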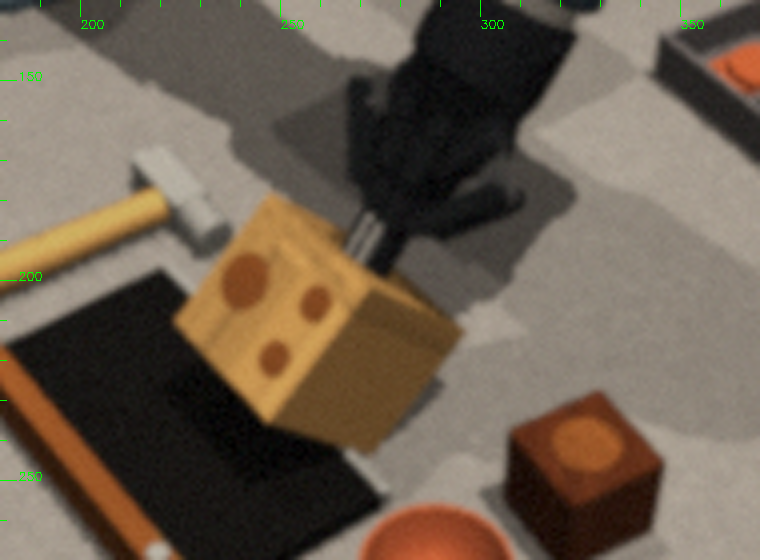

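About 40–45° now, near the balance point. Continuing over.

Request:
step_arm(
  targets="-7 0 2 0 0 0; -14 0 5 0 0 0; -21 0 8 0 0 0; -27 0 12 0 0 0; -27 0 12 0 0 0",
)

```text
time_s: 16.68
eef_pos: [0.5586, -0.0092, 0.0965]
eef_rot: [0.242, 0.62, 0.717, -0.209]
wrist_force: [0.5, 0.3, -0.6]
opening: 0.004
```

```bash
python3 - <<'E'
from h import *
o=state(); print(pad(o["eef_pos"]))
s=optics.camera("scene"); zoom(s,180,130,370,270,4,"s15.png")
E
```

```text
t 16.68 p [ 0.5586 -0.0092  0.0965] q [ 0.2415  0.62    0.7167 -0.2089] F [ 0.5078  0.2613 -0.6237] op 0.004
[0.033  0.0694]
```

View pics/s15.png

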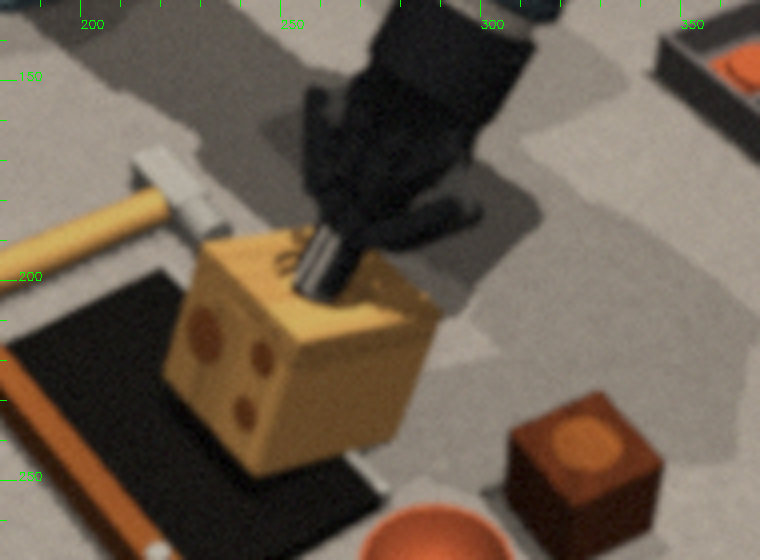

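About 65–70°, with the finger still in the cup easing it down. Continuing to lower it onto the pad.

Request:
step_arm(
  targets="-6 0 5 0 0 0; -12 0 10 0 0 0; -17 0 15 0 0 0; -22 0 20 0 0 0; -26 0 25 0 0 0; -26 0 25 0 0 0",
)

```text
time_s: 17.48
eef_pos: [0.5636, -0.0445, 0.092]
eef_rot: [0.241, 0.62, 0.717, -0.209]
wrist_force: [0.1, 0.5, -0.4]
opening: 0.0
```

```bash
python3 - <<'E'
from h import *
o=state(); print(pad(o["eef_pos"]))
s=optics.camera("scene"); zoom(s,180,130,370,270,4,"s16.png")
E
```

```text
t 17.48 p [ 0.5636 -0.0445  0.092 ] q [ 0.2413  0.6199  0.7168 -0.209 ] F [ 0.1384  0.5271 -0.4146] op 0.0
[0.0331 0.0338]
```

View pics/s16.png

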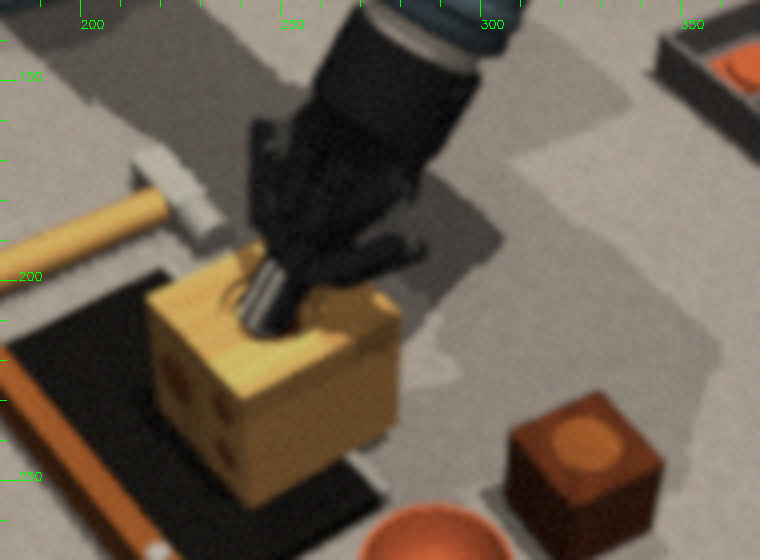

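The block lies on the pad, cup up. I withdraw along the tool axis and look.

Request:
step_arm(
  targets="0 0 -20 0 0 0; 0 0 -60 0 0 0; 0 0 -110 0 0 0; 0 0 -150 0 0 0; 0 0 -150 0 0.15 0; 0 0 -150 0 0.33 0; 0 0 -150 0 0.5 0; 0 0 -150 0 0.65 0",
  grip=55,
)

```text
time_s: 18.52
eef_pos: [0.5513, 0.0471, 0.2143]
eef_rot: [-0.0, 0.653, 0.757, 0.003]
wrist_force: [-0.1, 0.1, -1.0]
opening: 0.551
```

```bash
python3 - <<'E'
from h import *
o=state(); print(pad(o["eef_pos"]))
s=optics.camera("scene"); zoom(s,180,130,370,270,4,"s17.png")
c=optics.camera("top"); zoom(c,200,160,380,280,4,"t17.png")
E
```

```text
t 18.52 p [0.5513 0.0471 0.2143] q [-0.0004  0.653   0.7574  0.0031] F [-0.066   0.0659 -1.0018] op 0.551
[0.0335 0.1262]
```

View pics/s17.png

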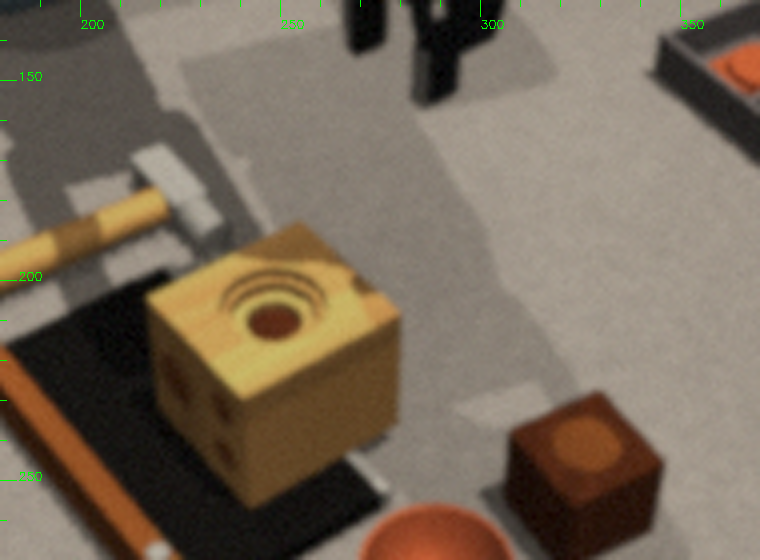

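View pics/t17.png

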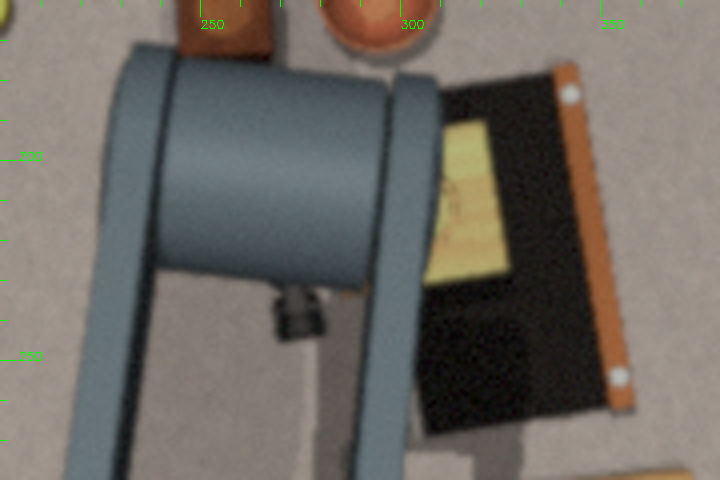

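```bash
python3 - <<'E'
from h import *
c,s=np.load("c0.npy",allow_pickle=True)
T=lambda x,y:((x+.5)/4+199.5,(y+.5)/4+159.5); S=lambda x,y:((x+.5)/4+179.5,(y+.5)/4+129.5)
for a,b in [((486,122),(245,400)),((511,270),(148,297))]:
    p,r=tri([ray(c,T(*a)),ray(s,S(*b))]); print(p,pad(p),r)
for b in [(245,400),(148,297),(300,222),(400,315)]: print(pad(onz(s,S(*b),.102)))
E
```

```text
[ 0.6118 -0.0758  0.1009] [ 0.0764 -0.0039] [np.float64(0.003491309219535449), np.float64(0.0034913092195355357)]
[ 0.5221 -0.0878  0.1009] [-0.014  -0.0034] [np.float64(0.003421100810302152), np.float64(0.0034211008103022162)]
[ 0.0793 -0.0016]
[-0.011  -0.0011]
[-0.0104  0.0967]
[0.0792 0.0963]
```

The block is on the pad, square, with its top edge at z ≈0.101 as expected. Its former top is at pad y ≈ -0.002, so it needs about 60 mm more. I'll push its rear face with two spread, upright fingers.

```bash
cat >> h.py <<'E'
def W(x,y,z): return [PO[0]+np.cos(PA)*x-np.sin(PA)*y,PO[1]+np.sin(PA)*x+np.cos(PA)*y,z]
E
python3 - <<'E'
from h import *
go(W(.033,.15,.038),frame(.138))
E
```

```text
t 18.62 p [0.5516 0.0443 0.2137] q [0.0004 0.6549 0.7557 0.0015] F [-0.3087 -0.225  -0.3404] op 0.554
shift mm [ 26.4  -0.7 175.7] turn [ 0.003 -0.001  0.005]
```

Request:
step_arm(
  targets="26 0 30 0 0 0; 26 -1 90 0 0 0.005; 26 -1 140 0 0 0.005; 26 -1 170 0 0 0.005; 26 -1 176 0 0 0.005; 26 -1 176 0 0 0.005",
  grip=60,
)

```text
time_s: 19.38
eef_pos: [0.5463, 0.0722, 0.0366]
eef_rot: [0.001, 0.655, 0.755, -0.0]
wrist_force: [0.1, -0.7, 0.5]
opening: 0.597
```

```bash
python3 - <<'E'
from h import *
go(W(.033,.105,.038),frame(.138))
w=optics.camera("wrist"); cv2.imwrite("pics/w18.png",w["image"][:,:,::-1])
E
```

```text
t 19.38 p [0.5463 0.0722 0.0366] q [ 0.0005  0.6552  0.7555 -0.    ] F [ 0.1018 -0.7384  0.4963] op 0.597
shift mm [-46.8   0.8  -1.4] turn [0.001 0.001 0.004]
```

View pics/w18.png

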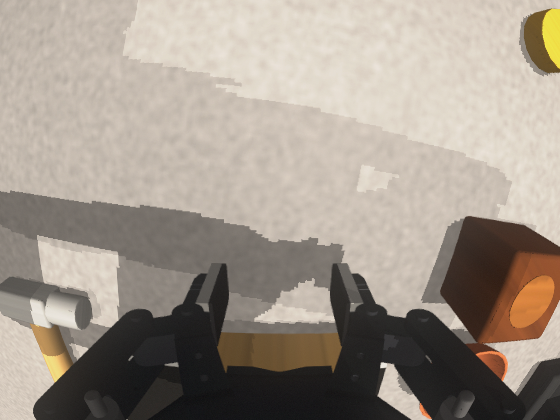

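Fingers straddle symmetrically behind the block (its rear top edge is at row ~335), and the dark block at (505,275) is clear. Pushing.

Request:
step_arm(
  targets="-15 0 -6 0 0 0; -28 0 -8 0 0 0; -39 0 -8 0 0 0.004; -50 0 -8 0 0 0.004; -61 0 -8 0 0 0.004; -72 0 -8 0 0 0.004; -82 0 -8 0 0 0.004; -90 0 -8 0 0 0.004",
)

```text
time_s: 20.42
eef_pos: [0.5584, -0.0183, 0.0435]
eef_rot: [-0.0, 0.657, 0.754, -0.0]
wrist_force: [0.6, 3.5, 1.6]
opening: 0.597
```

```bash
python3 - <<'E'
from h import *
o=state(); print(pad(o["eef_pos"]))
s=optics.camera("scene"); zoom(s,160,130,350,270,4,"s19.png")
c=optics.camera("top"); zoom(c,200,160,380,280,4,"t19.png")
E
```

```text
t 20.43 p [ 0.5584 -0.0183  0.0435] q [-0.0002  0.6574  0.7536 -0.0001] F [0.5634 3.4726 1.5559] op 0.597
[0.0315 0.0605]
```

View pics/s19.png

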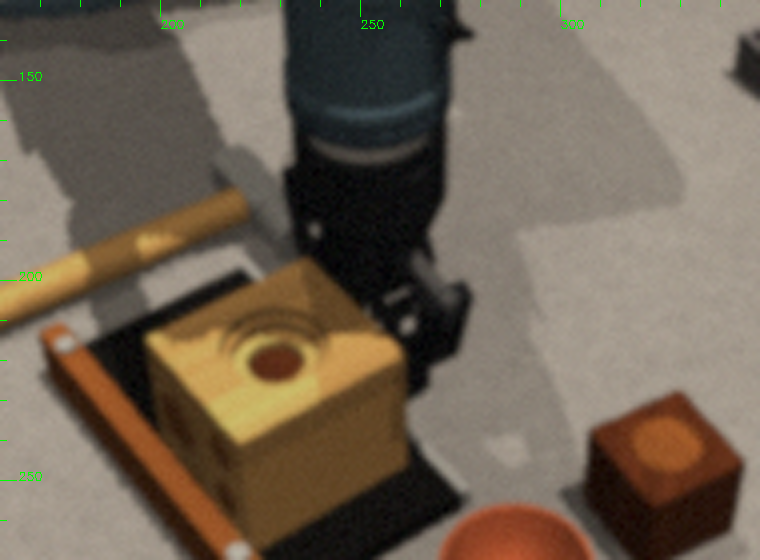

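View pics/t19.png

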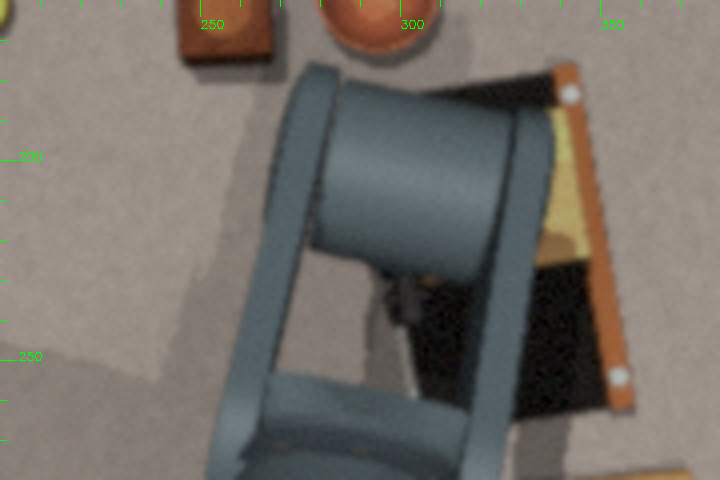

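Close to the stop: force is only 3.5 N and the estimated remainder is about 11 mm. Pushing on in small increments.

Request:
step_arm(
  targets="-3 0 0 0 0 0; -6 0 0 0 0 0; -9 0 0 0 0 0; -12 0 0 0 0 0; -12 0 0 0 0 0",
)

```text
time_s: 21.15
eef_pos: [0.5595, -0.0247, 0.0442]
eef_rot: [-0.003, 0.657, 0.754, 0.002]
wrist_force: [-0.9, 23.9, 11.0]
opening: 0.602
```

```bash
python3 - <<'E'
from h import *
o=state(); print(pad(o["eef_pos"]))
s=optics.camera("scene"); zoom(s,160,150,350,290,4,"s20.png")
E
```

```text
t 21.15 p [ 0.5595 -0.0247  0.0442] q [-0.0028  0.6574  0.7535  0.0023] F [-0.8535 23.9379 10.951 ] op 0.602
[0.0318 0.054 ]
```

View pics/s20.png

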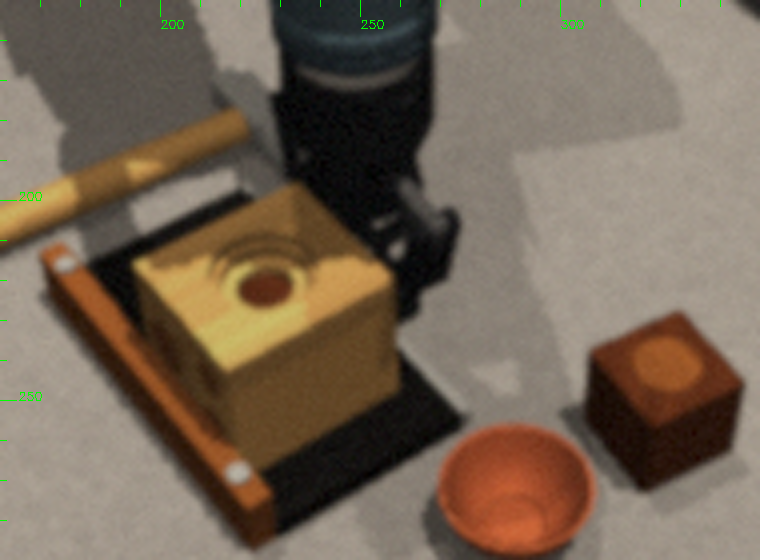

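Force jumped from 3.5 to 24 N, so the block has met the stop. I back off, clear the view and measure.

Request:
step_arm(
  targets="10 0 0 0 0 0; 30 0 0 0 0 0; 50 0 -10 0 0 0; 60 0 -60 0 0 0; 60 0 -120 0 0 0; 100 0 -170 0 0 0; 150 0 -190 0 0 0; 200 0 -190 0 0 0",
)

```text
time_s: 22.2
eef_pos: [0.5339, 0.1707, 0.2375]
eef_rot: [0.002, 0.657, 0.754, 0.002]
wrist_force: [-0.9, 0.2, -0.5]
opening: 0.605
```

```bash
python3 - <<'E'
from h import *
o=state(); print(pad(o["eef_pos"]))
s=optics.camera("scene"); zoom(s,160,150,350,290,4,"s21.png")
c=optics.camera("top"); zoom(c,200,160,380,280,4,"t21.png"); cv2.imwrite("pics/t21f.png",c["image"][:,:,::-1])
w=optics.camera("wrist"); cv2.imwrite("pics/w21.png",w["image"][:,:,::-1])
E
```

```text
t 22.2 p [0.5339 0.1707 0.2375] q [0.0023 0.6574 0.7535 0.0022] F [-0.9397  0.1519 -0.5207] op 0.605
[0.0332 0.251 ]
```

View pics/s21.png

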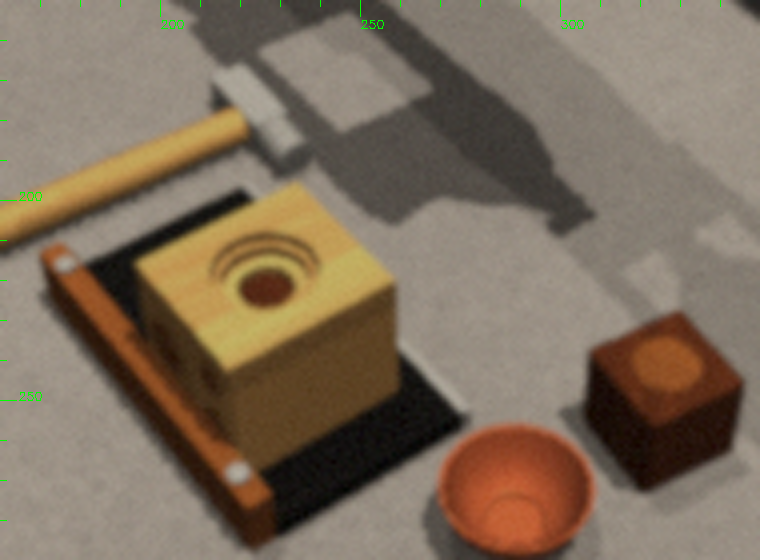

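View pics/t21.png

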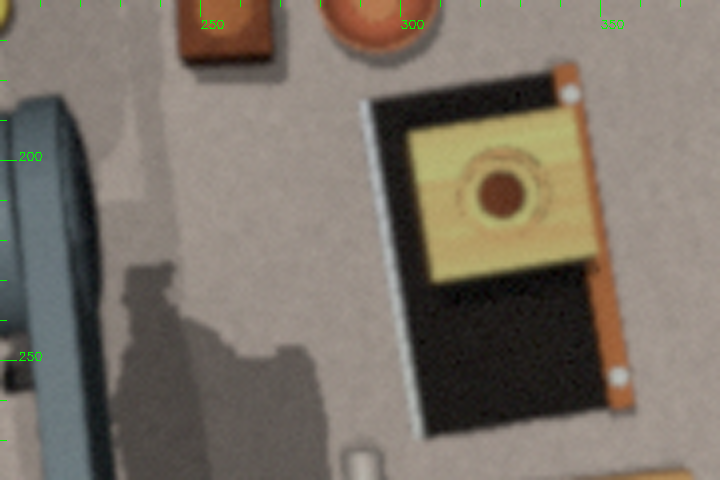

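View pics/t21f.png

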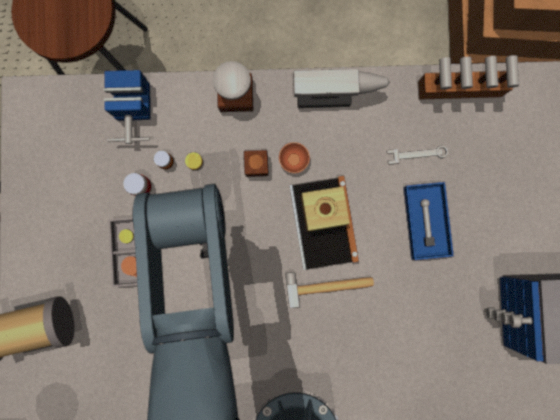

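```bash
python3 - <<'E'
from h import *
c,s=np.load("c0.npy",allow_pickle=True)
T=lambda x,y:((x+.5)/4+199.5,(y+.5)/4+159.5); S=lambda x,y:((x+.5)/4+159.5,(y+.5)/4+149.5)
P=[]
for a,b in [((577,106),(226,370)),((600,257),(135,263)),((432,282),(297,183)),((408,131),(397,282))]:
    p,r=tri([ray(c,T(*a)),ray(s,S(*b))]); P.append(p); print(p,pad(p),pad(onz(c,T(*a),.102)),pad(onz(s,S(*b),.102)))
# stop inner top edge, same views, z=.04
for a in [(555,72),(606,405)]: print("stop top in",pad(onz(c,T(*a),.04)))
for a in [(578,68),(634,404)]: print("stop top out",pad(onz(c,T(*a),.04)))
for a in [(570,93),(619,376)]: print("screw",pad(onz(c,T(*a),.04)))
for b in [(237,473),(65,264)]: print("screw scene",pad(onz(s,S(*b),.04)))
for a in [(366,102),(421,437)]: print("edge",pad(onz(c,T(*a),.014)))
E
```

```text
[ 0.6192 -0.1316  0.1026] [ 0.0761 -0.0601] [ 0.0748 -0.0624] [ 0.0771 -0.0578]
[ 0.5281 -0.1421  0.0991] [-0.0156 -0.058 ] [-0.017  -0.0601] [-0.0112 -0.0567]
[ 0.5155 -0.0422  0.0989] [-0.0142  0.0427] [-0.015   0.0417] [-0.0107  0.0422]
[ 0.6069 -0.0305  0.1003] [0.0779 0.0417] [0.0768 0.0406] [0.0801 0.0421]
stop top in [ 0.1038 -0.0612]
stop top in [-0.1082 -0.0562]
stop top out [ 0.1039 -0.076 ]
stop top out [-0.1105 -0.0736]
screw [ 0.0891 -0.0682]
screw [-0.0917 -0.0674]
screw scene [ 0.09   -0.0655]
screw scene [-0.0901 -0.0644]
edge [0.1076 0.059 ]
edge [-0.11    0.0604]
```

View pics/w21.png

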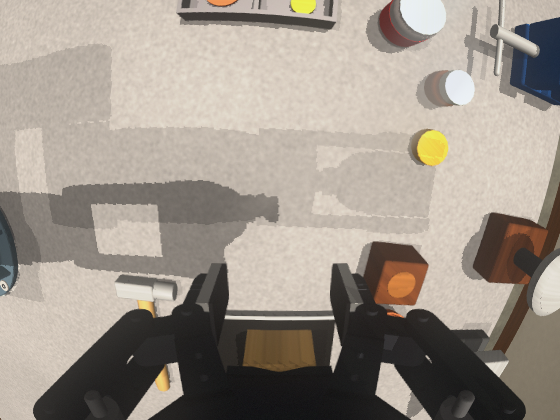

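The measured block face is 59 mm behind the pad's middle. The stop's screws read 2–3 mm short of their true place in the same frame, which puts the block flush to within about 2 mm. Skew is no more than 0.025 rad, and the top is at z 0.100. Bystanders are at their starting pixels and the punch is in the tray. Handing in.

```bash
python3 - <<'E'
from bench import ctrl,ticket
print(ctrl.get_obs()["dq"].round(3)); print(ticket.hand_in())
E
```

```text
[-0.055  0.009  0.008 -0.018 -0.003 -0.021]
the job is handed in; nothing more can be done
None
```

I handed the job in at about 22 s, with the doming block tipped onto the pad, cup up, and pushed home against the back stop. No verdict was reported.

**What I did:**
1. I gripped the punch by its shank, laid it in the blue tray and released it.
2. I slid the block to the steel edge with the fingertips in its cup, then tipped it over the edge in small steps. It was never lifted.
3. I pushed its rear face with two spread fingers until the force jumped from 3.5 N to 24 N at the stop, then pulled the arm clear.

**Last checks:**
- **Punch:** it lies flat inside the tray.
- **Block seating:** the top corners are at z ≈ 0.099–0.103 m (expected 0.102), so it sits flat.
- **Squareness:** it is square to the stop within about 0.025 rad. Its middle is about 31 mm from the pad's middle along the stop.
- **Flush with the stop:** the former top face measures y ≈ -0.059 m in the pad frame, against -0.062 m when fully home. The stop's screws read short by the same 2–3 mm, so I take this as calibration offset. The force jump supports contact.
- **Bystanders:** those visible in the top view are at the same pixels as at the start.

**What went less well:**
- My first two pushes at the fence pressed down into the cup at about 31 and 37 N along y, roughly 39 and 46 N in total at the wrist. I eased off and shut the fingers before tipping. It was the fingertips pressing, not the gripper's body, and well under the 120 N wrist limit.
- The joints still showed a small residual speed (up to 0.055 rad/s) at hand-in. The arm was well clear of everything.

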